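# Pop the terracotta candle out of its charging dock and trap it

### The job

Press the button beside the terracotta LED candle so that it springs out of its bay in the charging dock, and with the other finger, waiting in the channel ahead of it, trap it before it shoots off the open end. Do not lift or tip the candle, and leave the ivory candle and the ornaments alone. Finish while still holding it there: out past its gate, standing in its channel, pressed by its spring against your finger.

Things in the scene. Friction and masses are not known exactly. Their poses are not given: they have to be found in the camera images.
- dock: Beige charging dock, fixed to the table, 184 x 214 mm, turned only about the vertical. Origin: on the table, midway between its two bays, in line with the rear faces of the gates. x axis: the way candles come out; y: dock's left; z up. Spans x -122 to +62 mm. The spring housing (x -122 to -46 mm) is 62 mm high. Mirrored bays at y = +26 (left) and -26 mm (right)
- mouth_left (a point): point on the floor of the left channel, mid-width, at dock x +34, y +26 mm, 20 mm above the table. The channel runs straight along x, level, 45 mm wide between ivory walls (tops 44 mm above the table), open above and at the front, where its floor ends 27 mm further out. Whatever stands in it between gate and end stops the candle, and the spring keeps it pressed there
- mouth_right (a point): the same for the right channel, at dock x +34, y -26 mm
- gate_left (a point): foot of the left bay's brass gate, on the channel floor at dock x +2.5, y +26 mm: a bar 5 mm thick across the channel, standing 8 mm above the floor, which holds the docked candle. Pressing the left button sinks it, level with the floor after 8 of the button's 10 mm
- gate_right (a point): the same for the right bay, at dock x +2.5, y -26 mm
- pad_left (a point): centre of the top of the left bay's button: flat black pad with a brass mark, 50 mm (dock x) by 40 mm (dock y), at dock x +34, y +80 mm, beside the channel: 54 mm across from mouth_left. Top 40 mm above the table when up, 30 mm fully pressed (3 mm above the shoulder round it); a tip level with it is then 10 mm above the channel floor, 24 mm below the candle's rim
- pad_right (a point): the same for the right bay's button, at dock x +34, y -80 mm, 54 mm across from mouth_right
- button_left (a joint): left button: 0 m up, 0.010 m fully pressed. Its spring takes about 2.4 N to start and 6.4 N at the bottom; the candle leaning on the gate may add up to 3 N. It springs up when let go
- button_right (a joint): right button, the same
- plunger_left (a joint): spring plunger behind the left bay's candle: 0 m docked, 0.070 m fully out. It pushes the candle along the channel with about 3 N, falling to 1 N when out. Once the gate is down it moves at once, some 0.2 to 0.4 m/s, and in well under a second shoves an untrapped candle over the channel's open end
- plunger_right (a joint): plunger of the right bay, the same
- candle_terracotta: terracotta-red LED candle, an upright cylinder 42 mm across, 34 mm high, with a small pale flame tip (12 mm) on top; 60 to 110 g. Origin: centre of its underside. Starts docked in the left or right bay, centre at dock x -21 mm, underside 20 mm above the table. The one to release
- candle_ivory: ivory-white LED candle of the same shape, docked in the other bay, where it stays. Origin: centre of its underside
- bud_vase: loose white ceramic bud vase, 68 mm across, 112 mm high; origin at the centre of its underside; leave alone
- wood_cup: loose turned wooden cup, 64 mm across, 85 mm high; origin at the centre of its underside; leave alone
- candlestick: loose candlestick with a taper candle, marble foot 76 mm across, 260 mm high in all; origin at the centre of its underside; leave alone
Not all that is in view belongs to the job. Leave any blue, purple or yellow look-alike of the candle_terracotta alone.

How it is judged:
By the outcome, as a careful person would: the job done as asked, in the order asked, and still so for the second after the job is handed in, while the arm keeps its last pose, push and grip.
It also fails if it takes over 32 s, if anything falls off the work surface, if the arm or the gripper's body presses on something with over 40 N, if the wrist force passes 120 N, or if a joint passes its speed limit or range.

### The arm

A 6-joint arm with a two-finger parallel gripper is mounted at the origin on the work surface. World frame = base frame: x ahead of the robot, y to its left, z up, the work surface at z = 0. Lengths are in m, angles in rad, forces in N, time in s.
With the tool pointing down it reaches from about 0.35 to 0.775 m from the base axis. Payload 5.5 kg.
Tool frame: the origin (TCP) lies at the very end of the fingers, on their centre line; the grasp point (between the pads) lies 19 mm behind it; z points along the fingers, y is the line along which they close (so a half turn about z gives the same grasp; the last joint's range is limited). The gripper opens to 85 mm and grips with 20 to 120 N. Pads are 22 mm wide; open, the fingers measure 114 mm over their backs; the gripper's body (76 mm by 85 mm) begins 54 mm behind the grasp point. The pads swing forward as they close: fully open they stand 13 mm farther back than shut.
Start: joints at [-1.267, 0.313, 0.046, 1.304, 0, 1.431], TCP at [0.247, -0.519, 0.231] pointing down, gripper open.
Joint ranges: [-2.76, 2.76], [-0.86, 1.69], [-1.03, 1.26], [-2.2, 2.34], [-1.47, 1.5], [-3.14, 3.14]. Speed limits (rad/s): [2.57, 2.57, 3.14, 3.14, 3.14, 3.14].

### API

Orientations are given as a unit quaternion [w, x, y, z].
In Python, from workcell import env, viewer, nets gives the robot as it stands. The module is installed in compiled form; this text tells all that it offers.
- The arm moves only by the tool run_rows, called after ">>>" as name([rows], argument=value, ...), one row to a line, values as JSON. Schema: {"type":"object","properties":{"offsets":{"type":"array","items":{"type":"array","prefixItems":[{"type":"array","items":{"type":"number"},"minItems":3,"maxItems":3},{"type":"array","items":{"type":"number"},"minItems":3,"maxItems":3}],"minItems":2,"maxItems":2},"minItems":1,"maxItems":8},"aperture":{"type":"number"},"grip_n":{"type":"number"},"only":{"type":"string"},"quiet":{"type":"boolean"},"lines":{"type":"string"}},"required":["offsets"],"additionalProperties":false}. offsets is a list of rows, 1 to 8 of them, each written [[dx, dy, dz], [rx, ry, rz]]: dx, dy, dz in shares of 0.5 m (1.0 is 0.5 m), then a rotation vector rx, ry, rz in shares of 2 pi rad (1.0 is 2 pi rad); each row is the pose to reach, as a shift and turn from the pose commanded when the call began, along the tool's axes at that moment; what a row does not reach only later rows make up. A row lasts 1/8 s, in which the tool goes at most 0.0625 m and 0.188 rad, less where a joint would pass 70% of its speed; a pose out of reach is approached as far as the arm can. aperture is the finger opening in m, set as the call begins (left out keeps the last). The fingers move at their own pace and stop on an object; grip_n is the grip in N (left out, the last holds). Time passes only in rows, so rows that do not move let the fingers close. The tool returns the time, the measured TCP pose, the force, the opening and the grip force at its end. only (a regular expression) keeps the lines of the reply that match it, lines (a string "A,B") keeps lines A to B, and quiet returns only ok. A shift or turn number past 1, either way, is cut back to 1. Input that does not fit is refused with a message, and nothing moves.
- env.get_state(): the state, without advancing time (a new reading comes with each control period).
- viewer.read_camera(name): name is "scene" or "side" or "wrist"; returns a dict with "image" (420x560x3 uint8, red, green, blue), "K" (3x3 intrinsics, pixels), "D" ([k1, k2, p1, p2, k3] as OpenCV has them; the pictures are not rectified), "R" (3x3) and "t" (3): a world point X has camera coordinates R X + t. Camera axes: x right, y down, z forward; pixel columns grow to the right and rows downward; lengths in m; the calibration is good to about 2 mm. A picture is of the moment at which its call begins. There is no depth.
- env.hand_in(): hands the job in; it is judged then, once.
Trained networks look in a picture, given as the dict that the camera call returned (one of the last four; its "shot" number tells which), for a name from the list of things; names that differ only in an ending like _2 or _b are one class to them, and where a whole thing is asked for, a point or a joint stands for the part that bears it (a point fixed in the world has none). Each returns a list of dicts, best first, with "confidence" (0 to 1); they miss things now and then, are a little off and sometimes report something else, mostly with a low value. They report only what shows in the picture. A call takes as long as a camera call. They do not tell look-alikes from the thing itself.
- nets.outline_of(label, picture): "region" (420x560 bool, what is visible of it) and "box" ([left, top, right, bottom] in pixels, round what is visible of it).
The state is a dict: "clock": time; "joint_pos": joint angles; "qvel": joint speeds; "tau": joint torques, N m; "tcp_pos": TCP position; "orientation": TCP orientation; "wrist_force": force on the tool from outside, world axes, zero at the start; "ft_torque": the same for the moment, N m; "finger_gap": finger opening in m; "grip_force": force on a finger pad.
Only numpy, scipy, OpenCV 4.12 (cv2) and the standard library are available. Lean on these libraries where they do the work, as an engineer would, in place of code of your own. Each camera call takes 0.05 s, during which the arm holds its last target. There are 200 camera calls.

## Working session

There is one attempt and no reset: what is moved stays moved. The work goes in short steps, Python scripts to look and compute and a tool call to move; the robot and the scene stay as the last step left them, time stands still between calls to the robot, and variables do not carry over. Pictures are saved under pics/ and viewed, at most 10 in all, crops included, and the job is handed in when it is done.

```bash
mkdir -p pics
```

Create h.py:
```python
import numpy as np, cv2
from workcell import env, viewer, nets
```

Run:
```python
from h import *
ims=[]
for c in ("scene","side"):
    p=viewer.read_camera(c)
    np.savez(c+".npz",**{k:p[k] for k in("image","K","D","R","t")})
    ims.append(p["image"])
    for l in ("dock","candle_terracotta","candle_ivory","pad_left","pad_right","gate_left","gate_right","bud_vase","wood_cup","candlestick"):
        for r in nets.outline_of(l,p)[:3]:
            m=r["region"];ys,xs=np.nonzero(m)
            print(c,l,round(r["confidence"],2),np.round(r["box"]).tolist(),len(xs),[round(xs.mean(),1),round(ys.mean(),1)],p["image"][m].mean(0).round().tolist())
    cv2.imwrite(f"pics/{c}.png",p["image"][:,:,::-1])
s=env.get_state();print(s)
```

```text
scene dock 0.8 [247.0, 190.0, 365.0, 294.0] 6823 [np.float64(306.9), np.float64(237.7)] [112.0, 103.0, 90.0]
scene candle_terracotta 0.91 [241.0, 278.0, 259.0, 310.0] 461 [np.float64(249.8), np.float64(292.6)] [41.0, 57.0, 103.0]
scene candle_terracotta 0.7 [373.0, 210.0, 395.0, 229.0] 319 [np.float64(384.5), np.float64(220.0)] [64.0, 34.0, 76.0]
scene candle_terracotta 0.64 [352.0, 291.0, 378.0, 317.0] 448 [np.float64(365.1), np.float64(305.4)] [134.0, 115.0, 36.0]
scene candle_ivory 0.9 [286.0, 218.0, 304.0, 245.0] 334 [np.float64(293.5), np.float64(231.6)] [133.0, 129.0, 121.0]
scene pad_left 0.67 [304.0, 245.0, 338.0, 281.0] 463 [np.float64(325.1), np.float64(266.0)] [58.0, 46.0, 30.0]
scene pad_right 0.63 [247.0, 234.0, 296.0, 254.0] 363 [np.float64(261.7), np.float64(241.7)] [57.0, 45.0, 29.0]
scene gate_left 0.83 [243.0, 188.0, 365.0, 292.0] 6730 [np.float64(306.7), np.float64(237.7)] [112.0, 102.0, 90.0]
scene gate_right 0.92 [243.0, 188.0, 364.0, 292.0] 6706 [np.float64(306.9), np.float64(237.5)] [112.0, 103.0, 90.0]
scene bud_vase 0.71 [373.0, 234.0, 411.0, 282.0] 1134 [np.
[... 1883 characters left out ...]
0]
{'clock': 1.1, 'joint_pos': array([-1.26660917e+00,  3.13184217e-01,  4.61140517e-02,  1.30357743e+00,
       -6.20278343e-06,  1.43118030e+00]), 'qvel': array([-0.00019969,  0.00105658, -0.00337534, -0.0005196 ,  0.0006411 ,
        0.00064519]), 'tau': array([ 7.46776332e-04, -4.80478656e+01,  2.98818058e+01,  2.60523029e-04,
       -3.45896997e-04,  1.43840225e-05]), 'tcp_pos': array([ 0.24689055, -0.51936104,  0.23133793]), 'orientation': array([7.43703199e-05, 9.75480698e-01, 2.20084988e-01, 3.02153192e-06]), 'wrist_force': array([-0.4923797 , -1.31633733,  0.4078669 ]), 'ft_torque': array([-0.00615552, -0.00387594,  0.04193591]), 'grip_force': 0.0, 'finger_gap': 0.08537991812050198}
```

Run:
```python
import cv2,numpy as np
a=cv2.imread("pics/scene.png")[170:325,170:425]
b=cv2.imread("pics/side.png")[150:300,180:370]
cv2.imwrite("pics/a.png",cv2.resize(a,None,fx=3.1,fy=3.1,interpolation=cv2.INTER_CUBIC))
cv2.imwrite("pics/b.png",cv2.resize(b,None,fx=4,fy=4,interpolation=cv2.INTER_CUBIC))
for c in("scene","side"):
    d=np.load(c+".npz");print(c,"cam at",-d["R"].T@d["t"],"fwd",d["R"][2])
```

```text
scene cam at [1.04623264 0.51065866 0.86527799] fwd [-0.50819801 -0.45731973 -0.72979   ]
side cam at [ 1.00702790e-04 -1.07733769e+00  7.74489946e-01] fwd [ 0.37032311  0.77541177 -0.51146591]
```

View pics/a.png

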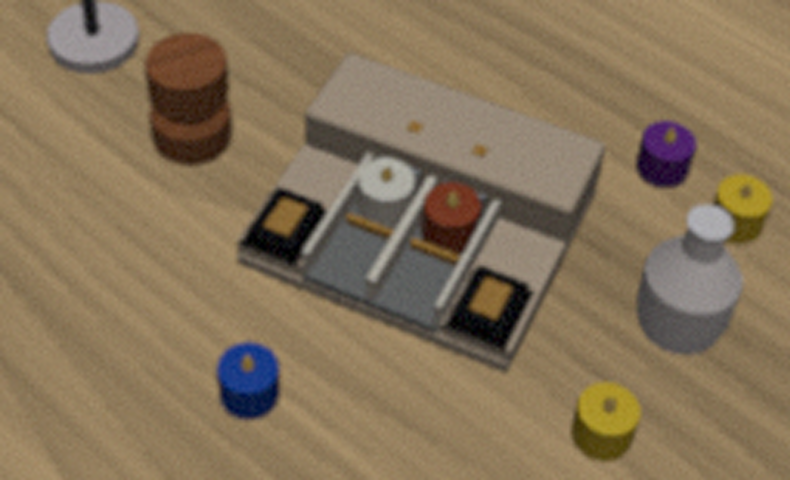

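View pics/b.png

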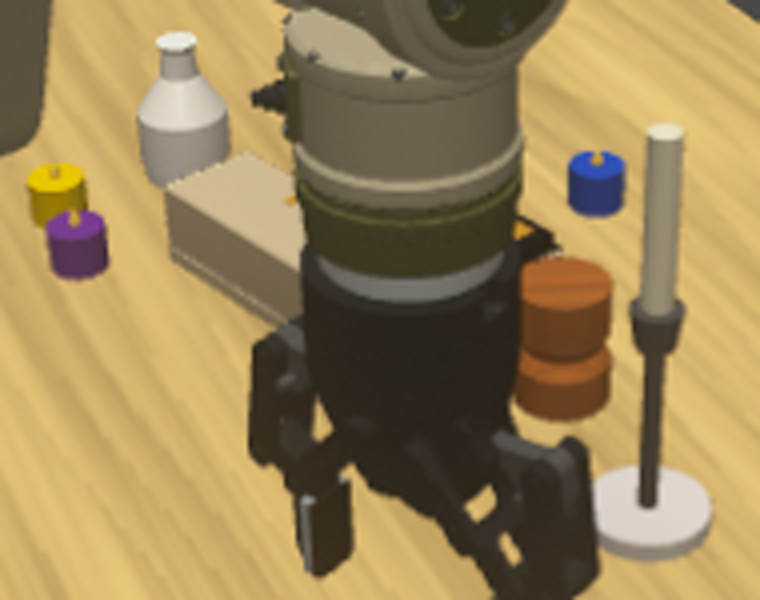

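The terracotta candidates are: red at scene px (316,239) in the dock, blue (250,293), purple (385,220), yellow (365,305) and yellow (409,235). Only the red one is terracotta and docked. It stands in the bay on the picture's right. The dock opens toward the camera, so that is the dock's left bay, and its button is at about (328,268). The side view is mostly blocked by the arm. Next I fit the dock pose to points read from the crop.

Create fit.py:
```python
from h import *
from scipy.optimize import least_squares
d=np.load("scene.npz")
def proj(P,d):
    return cv2.projectPoints(np.asarray(P,float),cv2.Rodrigues(d["R"])[0],d["t"],d["K"],d["D"])[0][:,0]
def W(q,P):
    P=np.asarray(P,float);c,s=np.cos(q[2]),np.sin(q[2])
    return np.c_[q[0]+c*P[:,0]-s*P[:,1],q[1]+s*P[:,0]+c*P[:,1],P[:,2]]
```

Run:
```python
from fit import *
C=[((-122,-107,62),(350,55)),((-122,107,62),(604,150)),((-46,-107,62),(306,114)),((-46,107,62),(573,213)),((62,107,0),(507,368)),((62,-107,0),(240,260)),
((9,60,40),(487,268)),((9,100,40),(531,285)),((9,-100,40),(277,192)),((9,-60,40),(323,210)),
((34,80,40),(491,298)),((34,-80,40),(286,217)),((0,26,28),(436,249)),((0,-26,28),(370,226)),((-21,26,54),(452,203)),((-21,-26,54),(387,178))]
P=np.array([c[0] for c in C])/1000;px=np.array([c[1] for c in C])/3.1+170
best=min((least_squares(lambda q:(proj(W(q,P),d)-px).ravel(),[.5,0,y],loss='soft_l1') for y in np.arange(-3,3,.7)),key=lambda r:r.cost)
q=best.x;print("pose",q,np.degrees(q[2]));print((proj(W(q,P),d)-px).round(1).tolist())
np.save("q.npy",q)
im=d["image"][170:325,170:425,::-1];im=cv2.resize(im,None,fx=3.1,fy=3.1)
def poly(pts):
    u=((proj(W(q,np.array(pts)/1000),d)-170)*3.1).round().astype(int);cv2.polylines(im,[u],True,(0,255,0),1)
poly([(-122,-107,62),(-122,107,62),(-46,107,62),(-46,-107,62)]);poly([(62,107,0),(62,-107,0),(-122,-107,0),(-122,107,0)])
for s in(1,-1):
    poly([(9,s*60,40),(59,s*60,40),(59,s*100,40),(9,s*100,40)]);poly([(0,s*3.5,20),(61,s*3.5,20),(61,s*48.5,20),(0,s*48.5,20)])
    poly([(-21+21*np.cos(a),s*26+21*np.sin(a),54) for a in np.arange(0,6.28,.3)])
cv2.imwrite("pics/fit.png",im)
print("mouthL,padL,mid",W(q,np.array([[34,26,20],[34,80,40],[34,53,0]])/1000))
s=env.get_state();print("tcp",s["tcp_pos"],s["clock"])
from scipy.spatial.transform import Rotation as Ro
print(Ro.from_quat(np.roll(s["orientation"],-1)).as_matrix().round(3))
# ornaments on table: box bottom centres
def ray(u,z):
    n=cv2.undistortPoints(np.array([[u]],float),d["K"],d["D"])[0,0];v=d["R"].T@np.r_[n,1];o=-d["R"].T@d["t"];return o+v*(z-o[2])/v[2]
for n,u,z in(("cup",(230,189),.085),("vase",(399,242),.112),("stick",(200,181),.01),("purple",(385,215),.034),("yellow",(365,300),.034)):print(n,ray(u,z))
```

```text
pose [ 0.50723534  0.09415447 -5.99464959] -343.46812090036025
[[-0.6, -1.4], [1.5, -2.1], [-0.9, -0.2], [-0.0, 0.4], [-0.2, 3.4], [-1.5, 2.1], [-2.7, -1.2], [0.2, 0.0], [0.0, -2.1], [0.9, -1.7], [0.1, 0.8], [-0.2, 0.5], [0.8, -0.1], [1.0, -0.9], [0.2, 0.8], [-0.1, 0.8]]
mouthL,padL,mid [[0.53243156 0.12875433 0.02      ]
 [0.51706593 0.18052206 0.04      ]
 [0.52474875 0.1546382  0.        ]]
tcp [ 0.24689055 -0.51936104  0.23133793] 1.1
[[ 0.903  0.429  0.   ]
 [ 0.429 -0.903 -0.   ]
 [-0.     0.    -1.   ]]
cup [ 0.5295554  -0.10873539  0.085     ]
vase [0.41414606 0.27482588 0.112     ]
stick [ 0.51344485 -0.246058    0.01      ]
purple [0.30143948 0.17971272 0.034     ]
yellow [0.52689627 0.2851227  0.034     ]
```

View pics/fit.png

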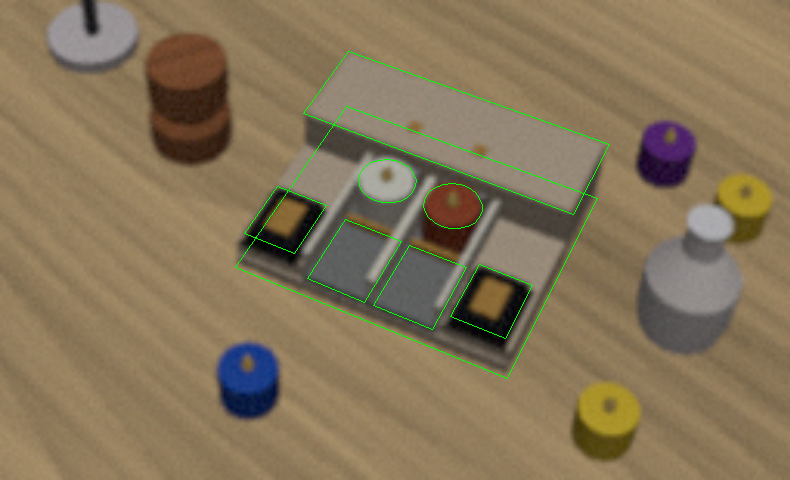

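The fit is good: dock at (0.507, 0.094), yaw 16.5°, residuals about 2 px in the 3x crop. The tool's current yaw already gives the channel finger (tool +y) a 9° lead out along the channel, so no rotation is needed. First move: travel high, past the candlestick.

The rows are not in the units I measure in: shifts go in shares of 0.5 m and turns go in shares of 2 pi rad. I convert before sending: 0.338 m / 0.5 = 0.676, -0.05 m / 0.5 = -0.1.

>>> run_rows([
  [[0.07, -0.06, -0.04], [0, 0, 0]],
  [[0.15, -0.13, -0.08], [0, 0, 0]],
  [[0.236, -0.204, -0.1], [0, 0, 0]],
  [[0.324, -0.28, -0.1], [0, 0, 0]],
  [[0.412, -0.356, -0.1], [0, 0, 0]],
  [[0.5, -0.432, -0.1], [0, 0, 0]],
  [[0.588, -0.508, -0.1], [0, 0, 0]],
  [[0.676, -0.584, -0.1], [0, 0, 0]],
], aperture=0.040, grip_n=20)

```text
clock: 2.1
tcp_pos: [0.4273, -0.1088, 0.2816]
orientation: [0.0, 0.976, 0.22, 0.0]
wrist_force: [1.1, -1.1, 0.3]
finger_gap: 0.0399
grip_force: 0.0
```

To row units: 0.222 m / 0.5 = 0.444, -0.17 m / 0.5 = -0.34.

>>> run_rows([
  [[0.08, -0.07, 0], [0, 0, 0]],
  [[0.16, -0.14, 0], [0, 0, 0]],
  [[0.24, -0.21, 0.02], [0, 0, 0]],
  [[0.32, -0.28, 0.08], [0, 0, 0]],
  [[0.39, -0.34, 0.16], [0, 0, 0]],
  [[0.444, -0.388, 0.24], [0, 0, 0]],
  [[0.444, -0.388, 0.34], [0, 0, 0]],
  [[0.444, -0.388, 0.36], [0, 0, 0]],
])

```text
clock: 3.1
tcp_pos: [0.5411, 0.1601, 0.0978]
orientation: [-0.0, 0.975, 0.221, -0.004]
wrist_force: [-0.6, 0.3, 0.1]
finger_gap: 0.0396
grip_force: 0.0
```

Run:
```python
from fit import *
q=np.load("q.npy");s=env.get_state();t=s["tcp_pos"];print(s["joint_pos"].round(3),t)
c,sn=np.cos(q[2]),np.sin(q[2]);v=t[:2]-q[:2];print("dock xy",c*v[0]+sn*v[1],-sn*v[0]+c*v[1])
for n in("scene","wrist"):
    p=viewer.read_camera(n);np.savez(n+"2.npz",**{k:p[k] for k in("image","K","D","R","t")})
    im=p["image"][:,:,::-1].copy()
    if n=="wrist": 
        for a in([(9,60,40),(59,60,40),(59,100,40),(9,100,40)],[(0,3.5,20),(61,3.5,20),(61,48.5,20),(0,48.5,20)],[(-21+21*np.cos(a),26+21*np.sin(a),54) for a in np.arange(0,6.28,.3)]):
            cv2.polylines(im,[proj(W(q,np.array(a)/1000),p).round().astype(int)],True,(0,255,0),1)
    else: im=cv2.resize(im[130:310,190:410],None,fx=3.3,fy=3.3,interpolation=cv2.INTER_CUBIC)
    cv2.imwrite(f"pics/{n}2.png",im)
```

```text
[ 0.145  0.372 -0.207  0.998 -0.     2.842] [0.54105681 0.16007939 0.09781577]
dock xy 0.0511822026433564 0.05357582442200631
```

View pics/scene2.png

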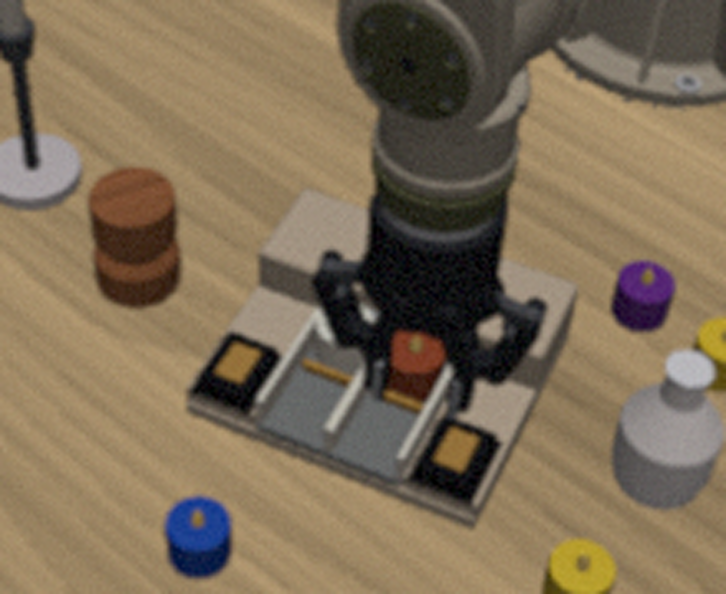

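View pics/wrist2.png

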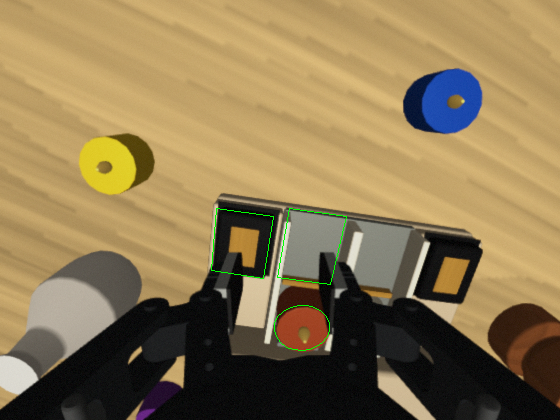

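Scene view: both tips hover in front of the candle, channel tip near crop (377,390) and button tip near (458,400). In the wrist view the fitted candle circle and channel match the image at (302,327) and (312,245). I am 3 mm short in dock x, so I will correct that while going lower, stopping above the pad.

To row units: 0.045 m / 0.5 = 0.09, 0.035 m / 0.5 = 0.07.

>>> run_rows([
  [[0, 0, 0.04], [0, 0, 0]],
  [[0, 0, 0.07], [0, 0, 0]],
  [[0, 0, 0.09], [0, 0, 0]],
  [[0, 0, 0.09], [0, 0, 0]],
])

```text
clock: 3.7
tcp_pos: [0.5437, 0.1597, 0.0561]
orientation: [0.0, 0.976, 0.22, -0.0]
wrist_force: [1.0, 0.0, -0.2]
finger_gap: 0.0401
grip_force: 0.0
```

Run:
```python
from fit import *
from scipy.spatial.transform import Rotation as Ro
q=np.load("q.npy");s=env.get_state();t=s["tcp_pos"];M=Ro.from_quat(np.roll(s["orientation"],-1)).as_matrix()
c,sn=np.cos(q[2]),np.sin(q[2])
def dk(w): v=w[:2]-q[:2];return np.r_[c*v[0]+sn*v[1],-sn*v[0]+c*v[1]]*1000
p=viewer.read_camera("scene");im=cv2.resize(p["image"][195:285,265:365,::-1],None,fx=6,fy=6,interpolation=cv2.INTER_CUBIC)
print("tcp",t,dk(t),"F",s["wrist_force"])
for k in(.027,-.027):
    w=t+M@[0,k,-.004];print("finger dock",dk(w))
    b=[t+M@[i*.011,k+j*.007,-.004] for i,j in((-1,-1),(1,-1),(1,1),(-1,1))]
    cv2.polylines(im,[((proj(b,p)-[265,195])*6).astype(int)],True,(0,255,0),1)
cv2.imwrite("pics/low.png",im)
```

```text
tcp [0.54371958 0.15972102 0.05613514] [53.63291783 52.47458059] F [ 1.0176901   0.04081633 -0.16910722]
finger dock [57.79924177 25.79739405]
finger dock [49.47223089 79.15150196]
```

View pics/low.png

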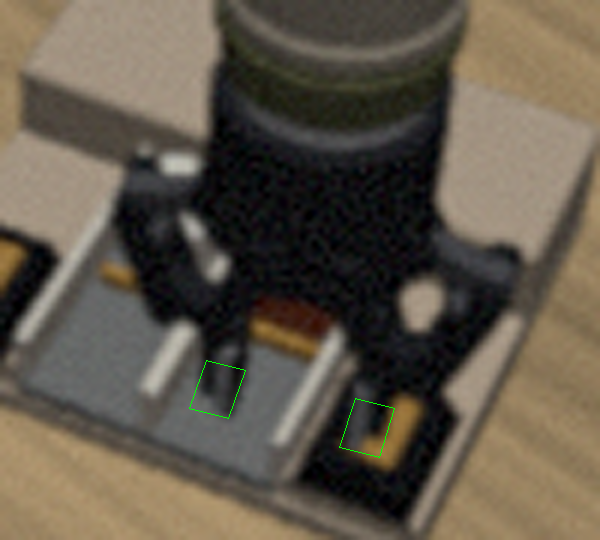

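The predicted tip boxes, (218,388) and (367,428), match the seen tips within about 1 mm. One is over the channel ahead of the gate, the other over the left pad. Now I press, shifting 2 mm outward.

To row units: 0.026 m / 0.5 = 0.052, 0.02 m / 0.5 = 0.04.

>>> run_rows([
  [[0.004, 0, 0.016], [0, 0, 0]],
  [[0.004, 0, 0.028], [0, 0, 0]],
  [[0.004, 0, 0.04], [0, 0, 0]],
  [[0.004, 0, 0.052], [0, 0, 0]],
  [[0.004, 0, 0.052], [0, 0, 0]],
  [[0.004, 0, 0.052], [0, 0, 0]],
])

```text
clock: 4.5
tcp_pos: [0.5459, 0.161, 0.0306]
orientation: [-0.0, 0.975, 0.22, 0.0]
wrist_force: [-1.2, -0.9, 4.4]
finger_gap: 0.0396
grip_force: 3.3
```

To row units: 0.007 m / 0.5 = 0.014, 0.004 m / 0.5 = 0.008.

>>> run_rows([
  [[0, 0, 0.008], [0, 0, 0]],
  [[0, 0, 0.014], [0, 0, 0]],
  [[0, 0, 0.014], [0, 0, 0]],
  [[0, 0, 0.014], [0, 0, 0]],
])

```text
clock: 5.0
tcp_pos: [0.5463, 0.1612, 0.0275]
orientation: [-0.0, 0.975, 0.22, 0.001]
wrist_force: [-9.6, -3.3, 32.6]
finger_gap: 0.0402
grip_force: 17.3
```

Bottomed, with more force than needed. I back off 2.5 mm and look.

To row units: -0.0025 m / 0.5 = -0.005.

>>> run_rows([
  [[0, 0, -0.005], [0, 0, 0]],
  [[0, 0, -0.005], [0, 0, 0]],
  [[0, 0, -0.005], [0, 0, 0]],
])

```text
clock: 5.38
tcp_pos: [0.5461, 0.1611, 0.028]
orientation: [-0.0, 0.975, 0.22, 0.001]
wrist_force: [-4.7, -1.0, 17.2]
finger_gap: 0.0402
grip_force: 10.1
```

Run:
```python
from fit import *
s=env.get_state();print(s["wrist_force"],s["tcp_pos"])
a=viewer.read_camera("scene");b=viewer.read_camera("wrist")
for p in(a,b):
    for r in nets.outline_of("candle_terracotta",p):
        m=r["region"];print(round(r["confidence"],2),np.round(r["box"]).tolist(),p["image"][m].mean(0).round().tolist())
A=cv2.resize(a["image"][195:285,265:365,::-1],(400,360),interpolation=cv2.INTER_CUBIC)
q=np.load("q.npy");B=b["image"][:,:,::-1].copy()
for x in(-21,28):cv2.polylines(B,[proj(W(q,np.array([(x+21*np.cos(t),26+21*np.sin(t),54) for t in np.arange(0,6.28,.3)])/1000),b).astype(int)],True,(0,255,0),1)
B=cv2.resize(B[130:400,150:450],(400,360))
cv2.imwrite("pics/held.png",np.hstack([A,B]))
```

```text
[-4.73814696 -0.97859905 17.15151806] [0.54610674 0.16109959 0.0280164 ]
0.95 [352.0, 289.0, 377.0, 318.0] [144.0, 123.0, 40.0]
0.84 [239.0, 282.0, 256.0, 307.0] [37.0, 57.0, 111.0]
0.67 [373.0, 208.0, 392.0, 230.0] [71.0, 39.0, 84.0]
0.54 [400.0, 224.0, 421.0, 249.0] [148.0, 127.0, 45.0]
0.91 [287.0, 280.0, 332.0, 357.0] [99.0, 42.0, 21.0]
0.84 [448.0, 59.0, 559.0, 153.0] [25.0, 52.0, 113.0]
0.84 [0.0, 153.0, 108.0, 241.0] [155.0, 135.0, 26.0]
```

View pics/held.png

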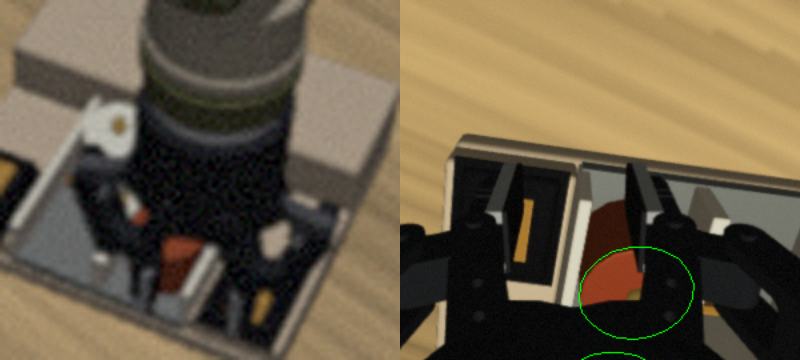

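The candle has come out and stands upright in the left channel against the finger. Its rim matches the circle predicted for dock x of about +28 mm, past the gate and short of the open end. The ivory candle is still docked, and the button is held down at a steady 17 N.

```bash
python3 -c "
from workcell import env
print(env.hand_in())"
```

```text
the job is handed in; nothing more can be done
None
```

The terracotta candle was released and trapped: it stands upright in the left channel past its gate, pressed against the finger with the button held down. The job was handed in at about 5.5 s; the hand-in call returned no verdict.

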